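Load a lamp cap rim-down in a punch carriage and slide it home

TASK

Take the long-necked brass lamp cap off the sloping rack and lay it in the round pocket of the press's carriage, hollow rim down and neck up, lying flat on the pocket's floor; set it down, do not drop it. Then, with the cap let go, push the carriage by its knob under the punch until the spring plunger clicks and it is fully home against its stop. Leave the short-necked cap where it lies on the rack.

Things in the scene. Friction and masses are not known exactly. Their poses are not given: they have to be found in the camera images.
- cap: Long-necked cap: brass bell, 60 mm across its open rim, 18 mm high (8 mm straight band, then a dome), with a round tube neck, 14 mm in diameter, on its crown from 18 to 52 mm along z: grip it there. About 90 g. Origin: centre of the rim's plane; z points from hollow rim to neck. At the start its rim lies on the rack's slope above two pegs, the neck pointing out and 30 degrees above level.
- short_cap: The other cap on the rack, same bell, but its neck is 22 mm in diameter and only 14 mm long. Same origin and axes. It stays where it is.
- rack: Plywood rack, fixed, 250 mm long, 120 mm deep, 105 mm high; it holds the two caps side by side 120 mm apart, either one on either place, each on two 8 mm pegs that stand 14 mm out of the slope. Origin: centre of its length, on the bench; x points to its back (necks point to -x and up), y along it, z up.
- press: Bench punch press, fixed, base 380 x 100 mm. Origin: on the bench under the pocket's centre when the carriage joint is 0; x = direction in which the carriage slides home, z up. Overarm from x = 107 mm on, underside 165 mm up; punch tip at x = 120 mm, 108 mm up; end stop at x = 166 mm, column x = 190 to 250 mm. Plunger housing at x = 134, y = 60 to 80 mm, 32 mm high.
- carriage (a joint): Travel of the carriage along the press's x, in m: from 0 (loading end) to 0.120 (home, against the stop). The spring plunger snaps in behind the carriage's bump at 0.114, pulls it to the stop and holds it; getting past it takes about 6 N.
- pocket (a point): Centre of the floor of the round pocket in the carriage: 63 mm in diameter, 9 mm deep, its edge chamfered 2 mm, with a 20 mm hole in the middle. Moves with the carriage; axes as the press's, z up. The floor is 25 mm above the bench, the top of the carriage (90 x 88 mm round the pocket) 34 mm.
- knob (a point): Centre of the black round knob on the carriage's tail, 100 mm behind the pocket, 57 mm above the bench; 22 mm in diameter, from 44 to 69 mm above the bench, on a 10 mm post. Below it a tail plate 40 mm wide, top 28 mm above the bench.
Not all that is in view belongs to the job. What is shaped like the cap but purple is not meant.

How it is judged:
On the way:
1. the cap lies rim-down and flat in the pocket, let go, with the carriage still on the loading side (z of cap in the frame of pocket between -0.003 and 0.003 m and horizontal distance between cap and pocket below 0.004 m and angle between cap's own z axis and vertical below 0.07 rad and contact force between the fingers and cap below 0.2 N and value of joint carriage below 0.08 m), for 0.2 s.
At the end, for the whole second after the job is handed in: The carriage is home against its stop behind the plunger (joint above 0.1165 m) and the cap lies at rest in its pocket, rim down, within 3 mm of the floor's height, 4 mm of its centre and 4 degrees of level (value of joint carriage above 0.1165 m and z of cap in the frame of pocket between -0.003 and 0.003 m and horizontal distance between cap and pocket below 0.004 m and angle between cap's own z axis and vertical below 0.07 rad and linear speed of cap below 0.02 m/s); the robot touches nothing.
It fails at once if the cap is dropped (falls freely by more than about 18 mm) (linear speed of cap above 0.6 m/s and contact force between anything else and cap below 0.05 N).
It fails at once if the short-necked cap is moved from its place by more than 20 mm (distance of short_cap from where it was at the start of the episode above 0.02 m).
It also fails if it takes over 51 s, if anything falls off the work surface, if the arm or the gripper's body presses on something with over 40 N, if the wrist force passes 120 N, or if a joint passes its speed limit or range.

ROBOT

A 6-joint arm with a two-finger parallel gripper is mounted at the origin on the work surface. World frame = base frame: x ahead of the robot, y to its left, z up, the work surface at z = 0. Lengths are in m, angles in rad, forces in N, time in s.
With the tool pointing down it reaches from about 0.325 to 0.925 m from the base axis. Payload 3.1 kg.
Tool frame: the origin (TCP) lies at the very end of the fingers, on their centre line; the grasp point (between the pads) lies 19 mm behind it; z points along the fingers, y is the line along which they close (so a half turn about z gives the same grasp; the last joint's range is limited). The gripper opens to 85 mm and grips with 20 to 120 N. Pads are 22 mm wide; open, the fingers measure 114 mm over their backs; the gripper's body (76 mm by 85 mm) begins 54 mm behind the grasp point. The pads swing forward as they close: fully open they stand 13 mm farther back than shut.
Start: joints at [1.017, 0.217, 1.613, -0, 1.311, -0.112], TCP at [0.267, 0.565, 0.231] pointing down, gripper open.
Joint ranges: [-2.75, 2.75], [-0.78, 2.1], [0.31, 2.55], [-1.13, 4.27], [0.13, 2.63], [-2.58, 2.58]. Speed limits (rad/s): [2.79, 2.79, 3.14, 3.14, 3.14, 3.14].

INTERFACE

Orientations are given as [roll, pitch, yaw] about the fixed x, y, z axes, in that order (R = Rz(yaw) Ry(pitch) Rx(roll)).
In Python, from station import r gives the robot as it stands. The module is installed in compiled form; this text tells all that it offers.
- The arm moves only by the shell command python3 -m crank 'ROWS' [FORCE]. ROWS is JSON, one flat list of numbers, 7 for each row, row after row: the shift along the tool's x, y, z in mm, then the turn, a rotation vector about the tool's x, y, z in rad, then the finger opening in mm, from 0 to 85.4. A call has 1 to 10 rows; each row shifts and turns the commanded pose from where the row before left it, along the tool's axes as they then stand; what a row does not reach is not made up. A row lasts 1/8 s, in which the tool goes at most 62.5 mm and 10.7 degrees, less where a joint would pass 70% of its speed; a pose out of reach is approached as far as the arm can. A call with a gripper value outside its range is refused whole. The fingers move at their own pace and stop on an object; FORCE is the grip in N (left out, the last holds). Time passes only in rows, so rows that do not move let the fingers close. It gives the time, the measured TCP pose, the force, the opening and the grip force at its end, in the units of the state.
- r.state(): the state, without advancing time (a new reading comes with each control period).
- r.get_image(name): name is "side" or "top"; returns the picture (384x512x3 uint8, blue, green, red); there is no depth.
- r.camera_params(name): a dict with "fx", "fy", "cx", "cy" (pixels), "xyz" and "attitude" of the camera in the world. Camera axes: x right, y down, z forward; pixel columns grow to the right and rows downward; lengths in m; the calibration is good to about 2 mm. A picture is of the moment at which its call begins. camera_params takes no time and is no camera call.
- r.job_done(): hands the job in; it is judged then, once.
Trained networks look in the newest picture that a camera, given by its name, has taken for a name from the list of things; names that differ only in an ending like _2 or _b are one class to them, and where a whole thing is asked for, a point or a joint stands for the part that bears it (a point fixed in the world has none). Each returns a list of dicts, best first, with "confidence" (0 to 1); they miss things now and then, are a little off and sometimes report something else, mostly with a low value. They report only what shows in the picture. A call takes as long as a camera call. They do not tell look-alikes from the thing itself.
- r.find_in(camera, thing): "rect" ([left, top, width, height] in pixels, round what is visible of it).
- r.regions_of(camera, thing): "mask" (384x512 bool, what is visible of it) and "rect" ([left, top, width, height] in pixels, round what is visible of it).
- r.place_of(camera, thing): "point" ([column, row] in pixels: a listed point, or the origin of a listed thing).
The state is a dict: "time_s": time; "joints": joint angles; "qd": joint speeds; "effort": joint torques, N m; "ee_pos": TCP position; "tcp_rot": TCP orientation; "wrist_force": force on the tool from outside, world axes, zero at the start; "moment": the same for the moment, N m; "grip_width": finger opening in m; "gripper_force": force on a finger pad.
Only numpy, scipy, OpenCV 4.12 (cv2) and the standard library are available. Lean on these libraries where they do the work, as an engineer would, in place of code of your own. Each camera call takes 0.05 s, during which the arm holds its last target. There are 200 camera calls.

## Working session

There is one attempt and no reset: what is moved stays moved. The work goes in short steps, Python scripts to look and compute and a shell command to move; the robot and the scene stay as the last step left them, time stands still between calls to the robot, and variables do not carry over. Pictures are saved under pics/ and viewed, at most 10 in all, crops included, and the job is handed in when it is done.

```bash
mkdir -p pics
cat > h.py <<'E'
import numpy as np,cv2
from station import r
from scipy.spatial.transform import Rotation as R
def cam(n):
    p=r.camera_params(n); return p
def camR(p):
    a=np.array(p["attitude"],float)
    return a if a.shape==(3,3) else R.from_euler('xyz',a).as_matrix()
def proj(n,P):
    p=cam(n); q=camR(p).T@(np.array(P,float)-np.array(p["xyz"]))
    return np.array([p["fx"]*q[0]/q[2]+p["cx"],p["fy"]*q[1]/q[2]+p["cy"]])
def ray(n,uv):
    p=cam(n); d=camR(p)@np.array([(uv[0]-p["cx"])/p["fx"],(uv[1]-p["cy"])/p["fy"],1.]); return np.array(p["xyz"]),d/np.linalg.norm(d)
def atz(n,uv,z):
    o,d=ray(n,uv); return o+d*(z-o[2])/d[2]
def tri(u1,u2):
    o1,d1=ray("top",u1);o2,d2=ray("side",u2)
    s=np.linalg.lstsq(np.c_[d1,-d2],o2-o1,rcond=None)[0]
    a=o1+d1*s[0];b=o2+d2*s[1]; return (a+b)/2,np.linalg.norm(a-b)
E
python3 - <<'E'
from h import *
np.set_printoptions(precision=4,suppress=True)
for n in("top","side"):
    print(n,r.camera_params(n)); im=r.get_image(n); cv2.imwrite(f"pics/{n}0.png",im)
    for t in("cap","short_cap","rack","press","pocket","knob"):
        print(t,[(np.round(d["point"],1).tolist(),round(d["confidence"],2)) for d in r.place_of(n,t)],[(d["rect"],round(d["confidence"],2)) for d in r.find_in(n,t)])
E
```

```text
top {'fx': 466.7847013857064, 'fy': 466.7847013857064, 'cx': 254.50815318926405, 'cy': 196.60026208793437, 'xyz': array([0.4046, 0.178 , 0.9646]), 'attitude': array([-3.0184,  0.0081, -1.5506])}
cap [([211.1, 161.0], 0.94), ([144.6, 196.2], 0.9), ([119.4, 249.7], 0.79), ([132.4, 137.8], 0.64)] [([118.4, 123.1, 35.7, 33.0], 0.94), ([103.6, 234.1, 33.6, 31.5], 0.92), ([203.9, 144.3, 33.0, 37.7], 0.9), ([128.1, 183.6, 32.5, 27.8], 0.81)]
short_cap [([218.9, 220.6], 0.69), ([358.7, 202.4], 0.59)] [([211.1, 205.7, 23.3, 31.3], 0.83)]
rack [] [([180.1, 127.6, 63.3, 131.1], 0.57)]
press [([359.5, 205.3], 0.87)] [([296.1, 156.0, 215.9, 77.0], 0.88)]
pocket [([369.8, 204.1], 0.67)] [([307.5, 182.1, 87.8, 43.8], 0.65)]
knob [([326.4, 197.9], 0.75)] [([311.7, 179.2, 80.2, 46.8], 0.87)]
side {'fx': 496.8247780078038, 'fy': 496.8247780078038, 'cx': 257.10292620290875, 'cy': 190.50807391868875, 'xyz': array([ 0.1762, -0.5122,  0.8158]), 'attitude': array([-2.3293,  0.0008, -0.4404])}
cap [([223.7, 141.0], 0.78), ([272.7, 164.5], 0.7), ([180.9, 143.8], 0.67), ([260.9, 127.6], 0.59)] [([210.0, 133.3, 26.3, 26.9], 0.85), ([259.7, 151.5, 23.5, 29.5], 0.69), ([249.5, 122.1, 22.4, 21.1], 0.54), ([166.5, 139.8, 23.5, 18.2], 0.54), ([192.5, 137.1, 112.3, 86.1], 0.52)]
short_cap [([226.7, 182.0], 0.68), ([309.5, 285.2], 0.29)] [([213.0, 170.8, 27.7, 24.9], 0.59)]
rack [([252.9, 191.8], 0.94)] [([191.7, 137.1, 112.8, 86.3], 0.74)]
press [([307.4, 285.5], 0.96)] [([260.1, 233.1, 164.4, 150.7], 0.86)]
pocket [([309.0, 283.2], 0.62)] [([274.1, 236.8, 67.7, 78.9], 0.85)]
knob [([288.3, 234.5], 0.85)] [([277.0, 233.0, 61.8, 81.1], 0.93), ([259.1, 233.8, 164.8, 149.9], 0.75)]
```

Run:
```python
import cv2
a=cv2.imread("pics/top0.png");b=cv2.imread("pics/side0.png")
cv2.imwrite("pics/t1.png",cv2.resize(a[100:290,90:400],None,fx=2.55,fy=2.55,interpolation=cv2.INTER_CUBIC))
cv2.imwrite("pics/s1.png",cv2.resize(b[100:384,140:440],None,fx=2.1,fy=2.1,interpolation=cv2.INTER_CUBIC))
```

```text
(no output)
```

View pics/t1.png

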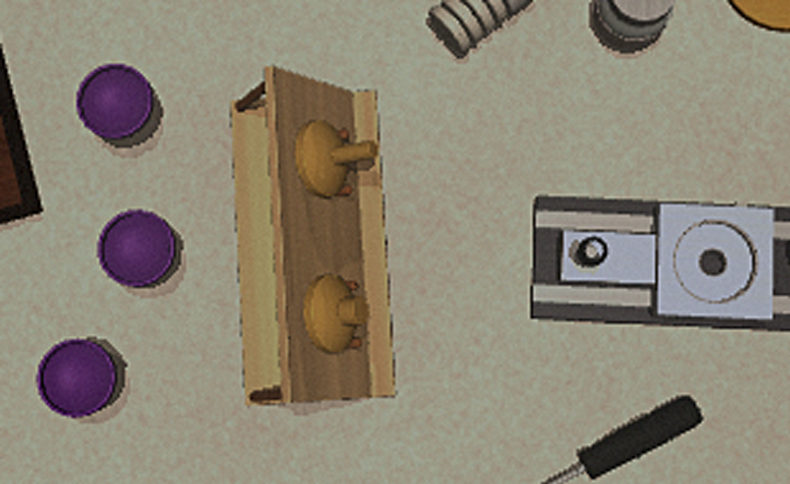

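View pics/s1.png

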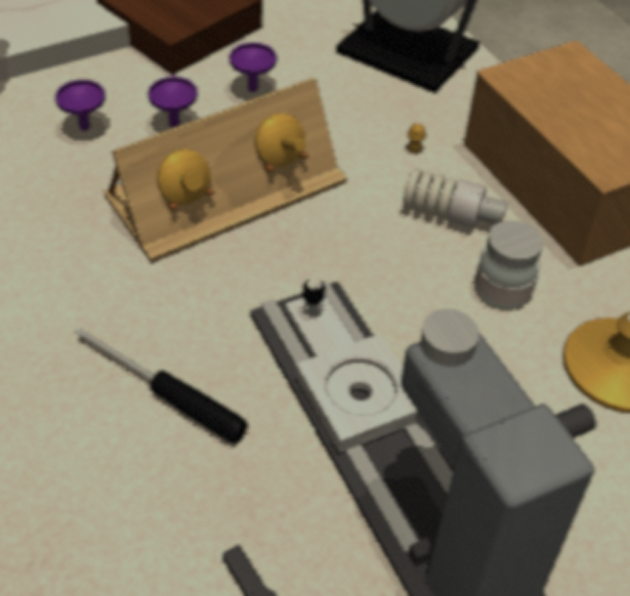

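The long-necked cap is at top px (211,161) / side px (273,165). The short one is at (219,221) / (227,182). The press pocket is at top px (370,203) and the knob at about (322,198). The three purple decoys lie left of the rack.

Run:
```python
from h import *
np.set_printoptions(precision=4,suppress=True)
for n,a,b in [("cap",(211.1,161),(272.7,164.5)),("short",(218.9,220.6),(226.7,182)),("pocket",(369.8,204.1),(309,283.2)),("knob",(326.4,197.9),(288.3,234.5)),("rackcorners",(90+395/2.55,100+395/2.55),(140+152/2.1,100+258/2.1)),("rackcorn2",(90+376/2.55,100+92/2.55),(140+345/2.1,100+180/2.1)),("racktopR",(90+290/2.55,100+403/2.55),(140+115/2.1,100+152/2.1)),("racktopL",(90+272/2.55,100+67/2.55),(140+317/2.1,100+80/2.1)),("necktip",(90+373/2.55,100+150/2.55),(140+292/2.1,100+147/2.1))]:
    print(n,*tri(a,b))
print("pocket rim top view z.034",atz("top",(90+714/2.55,100+261/2.55),.034), "hole z.025",atz("top",(90+713/2.55,100+262/2.55),.025))
print("hole side",atz("side",(140+360/2.1,100+391/2.1),.025),"knob top",atz("top",(90+590/2.55,100+249/2.55),.069),"knob side",atz("side",(140+314/2.1,100+289/2.1),.062))
for c,d in((534,197),(531,317)): print("press corner",atz("top",(90+c/2.55,100+d/2.55),.01))
# carriage top edges
for c,d in((658,203),(657,314),(773,208),(773,318)): print("carr corner",atz("top",(90+c/2.55,100+d/2.55),.034))
```

```text
cap [0.5861 0.2745 0.0596] 0.0010672618668605598
short [0.4653 0.2559 0.0672] 0.004951978790742076
pocket [ 0.5077 -0.0423  0.0357] 0.0022836676461905443
knob [0.5119 0.0509 0.0784] 0.005121389389070905
rackcorners [0.4037 0.2049 0.0109] 0.0014763056845966721
rackcorn2 [0.6495 0.2269 0.007 ] 0.0018139806038632632
racktopR [0.3971 0.2773 0.1039] 0.0023597114534955137
racktopL [0.6452 0.2996 0.1002] 0.0020957904494888473
necktip [0.5819 0.2251 0.0842] 0.008217852206124561
pocket rim top view z.034 [ 0.5125 -0.0436  0.034 ] hole z.025 [ 0.5127 -0.0449  0.025 ]
hole side [ 0.5118 -0.0437  0.025 ] knob top [0.5158 0.0584 0.069 ] knob side [0.515  0.0556 0.062 ]
press corner [0.5647 0.096  0.01  ]
press corner [0.4673 0.0976 0.01  ]
carr corner [0.5578 0.0001 0.034 ]
carr corner [0.47   0.0013 0.034 ]
carr corner [ 0.5555 -0.0904  0.034 ]
carr corner [ 0.4686 -0.089   0.034 ]
```

```bash
cat > fit.py <<'E'
from h import *
from scipy.optimize import minimize
np.set_printoptions(precision=4,suppress=True)
t=np.linspace(0,2*np.pi,40)
def circ(rr,z): return np.c_[rr*np.cos(t),rr*np.sin(t),0*t+z]
BELL=np.r_[circ(.03,0),circ(.03,.008),circ(.026,.0125),circ(.018,.016),circ(.007,.018)]; NECK=np.r_[circ(.007,.017),circ(.007,.052)]
def sil(n,o,n_ax,S=4):
    z=n_ax/np.linalg.norm(n_ax); x=np.cross([0,1,.3],z);x/=np.linalg.norm(x); M=np.c_[x,np.cross(z,x),z]
    im=np.zeros((384,512),np.uint8)
    for P in(BELL,NECK):
        q=np.array([proj(n,o+M@p) for p in P])
        cv2.fillConvexPoly(im,np.round(cv2.convexHull(q.astype(np.float32))*16).astype(np.int32),255,cv2.LINE_AA,4)
    return im/255.
def dist(n,m,o,ax): return np.abs(sil(n,o,ax)-m).sum()/m.sum()
E
python3 - <<'E'
from fit import *
print(r.state()["tcp_rot"],r.state()["ee_pos"])
nax=np.array([.0775,-.8626,.5]);o0=np.array([.5861,.2745,.0596])
ms={}
for n in("top","side"):
    r.get_image(n); c=proj(n,o0+.015*nax)
    L=r.regions_of(n,"cap"); L=sorted(L,key=lambda d:np.hypot(d["rect"][0]+d["rect"][2]/2-c[0],d["rect"][1]+d["rect"][3]/2-c[1]))
    ms[n]=L[0]["mask"].astype(float); print(n,c,L[0]["rect"],ms[n].sum(),L[0]["confidence"])
def f(v):
    a=v[3]; ax=np.array([np.cos(a)*.866,np.sin(a)*.866,.5])
    return sum(dist(n,ms[n],v[:3],ax) for n in ms)
for a0 in(-1.481,):
    v0=np.r_[o0,a0]; s=np.vstack([v0]+[v0+np.eye(4)[i]*(.008 if i<3 else .15) for i in range(4)])
    res=minimize(f,v0,method="Nelder-Mead",options=dict(initial_simplex=s,maxiter=250)); print(f(v0),res.fun,res.x)
v=res.x
ov=[]
for n in ms:
    im=r.get_image(n); a=v[3]; S=(sil(n,v[:3],np.array([np.cos(a)*.866,np.sin(a)*.866,.5]))>.5).astype(np.uint8)
    c=proj(n,v[:3]).astype(int); 
    k=6; cr=cv2.resize(im[c[1]-30:c[1]+30,c[0]-30:c[0]+30],None,fx=k,fy=k); 
    for M,col in((S,(0,255,0)),(ms[n].astype(np.uint8),(255,0,0))):
        cc=cv2.findContours(cv2.resize(M[c[1]-30:c[1]+30,c[0]-30:c[0]+30],None,fx=k,fy=k),0,1)[0]; cv2.drawContours(cr,cc,-1,col,1)
    ov.append(cr)
cv2.imwrite("pics/ov1.png",np.hstack(ov))
E
```

```text
[ 3.1416 -0.      2.6998] [0.2672 0.565  0.2313]
top [217.4281 159.5335] [203.5, 144.6, 33.9, 35.6] 567.0 0.73
side [275.4763 165.2132] [261.9, 154.4, 22.2, 25.0] 468.0 0.59Traceback (most recent call last):
  File "<stdin>", line 14, in <module>
    res = _minimize_neldermead(fun, x0, args, callback, bounds=bounds,
                               **options)
    fxr = func(xr)
    fx = function(np.copy(x), *(wrapper_args + args))
  File "<stdin>", line 11, in f
  File "<stdin>", line 11, in <genexpr>
  File "fit.py", line 14, in dist
    def dist(n,m,o,ax): return np.abs(sil(n,o,ax)-m).sum()/m.sum()
                                      ~~~^^^^^^^^
  File "fit.py", line 11, in sil
    q=np.array([proj(n,o+M@p) for p in P])
                ~~~~^^^^^^^^^
  File "h.py", line 10, in proj
    p=cam(n); q=camR(p).T@(np.array(P,float)-np.array(p["xyz"]))
  File "h.py", line 5, in cam
    p=r.camera_params(n); return p
ValueError: time passes only in moves, steps and waits
```

```bash
sed -i 's/^def cam(n):/import functools\n@functools.cache\ndef cam(n):/' h.py
cat > fitcap.py <<'E'
from fit import *
import sys
def fitcap(v0,mk,out,thing="cap",w=30,k=6):
    """v0 params, mk(v)->(origin,axis)"""
    ms={};ims={};o,a=mk(v0)
    for n in("top","side"):
        ims[n]=r.get_image(n); c=proj(n,o+.015*a)
        L=sorted(r.regions_of(n,thing),key=lambda d:np.hypot(d["rect"][0]+d["rect"][2]/2-c[0],d["rect"][1]+d["rect"][3]/2-c[1]))
        ms[n]=L[0]["mask"].astype(float); print(n,c,L[0]["rect"],ms[n].sum(),L[0]["confidence"])
    f=lambda v:sum(dist(n,ms[n],*mk(v)) for n in ms)
    N=len(v0); s=np.vstack([v0]+[v0+np.eye(N)[i]*(.008 if i<3 else .15) for i in range(N)])
    res=minimize(f,v0,method="Nelder-Mead",options=dict(initial_simplex=s,maxiter=250)); print(f(v0),res.fun,res.x)
    ov=[]
    for n in ms:
        S=(sil(n,*mk(res.x))>.5).astype(np.uint8); c=proj(n,res.x[:3]).astype(int); sl=np.s_[c[1]-w:c[1]+w,c[0]-w:c[0]+w]
        cr=cv2.resize(ims[n][sl],None,fx=k,fy=k)
        for M,col in((S,(0,255,0)),(ms[n].astype(np.uint8),(255,0,0))):
            cv2.drawContours(cr,cv2.findContours(cv2.resize(M[sl],None,fx=k,fy=k),0,1)[0],-1,col,1)
        ov.append(cr)
    cv2.imwrite(out,np.hstack(ov)); return res.x
E
python3 - <<'E'
from fitcap import *
mk=lambda v:(v[:3],np.array([np.cos(v[3])*.866,np.sin(v[3])*.866,.5]))
fitcap(np.array([.5861,.2745,.0596,-1.481]),mk,"pics/ov1.png")
E
```

```text
top [217.4274 159.5323] [203.6, 145.0, 35.4, 36.1] 572.0 0.78
side [275.477  165.2126] [263.0, 155.3, 21.1, 25.1] 488.0 0.6
0.5490838396576101 0.31862554032274376 [ 0.5826  0.2698  0.0582 -1.4243]
```

View pics/ov1.png

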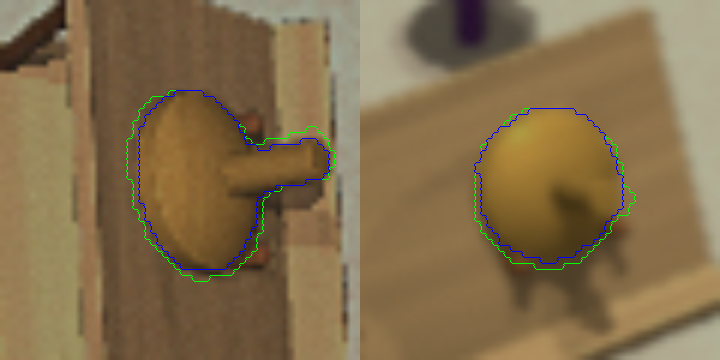

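```bash
cat > plan.py <<'E'
from h import *
def TR(zax,yax):
    z=np.array(zax,float);z/=np.linalg.norm(z); y=np.array(yax,float); y-=z*(y@z); y/=np.linalg.norm(y); return np.c_[np.cross(y,z),y,z]
DOWN=lambda a:TR([0,0,-1],[np.cos(a),np.sin(a),0])   # a = direction of closing line
N_=np.array([.0777,-.8625,.5]); GR=TR(-N_,[.996,.0896,0]); O=np.array([.584,.271,.059])
def rows(p1,R1,N,p0=None,R0=None):
    s=r.state(); p0=np.array(s["ee_pos"]) if p0 is None else p0; R0=R.from_euler('xyz',s["tcp_rot"]).as_matrix() if R0 is None else R0
    w=R.from_matrix(R0.T@R1).as_rotvec()/N; d=(np.array(p1)-p0)/N*1000
    for i in range(N):
        Ri=R0@R.from_rotvec(w*i).as_matrix(); print(np.round(np.r_[Ri.T@d,],1).tolist(),np.round(w,3).tolist())
E
python3 - <<'E'
from plan import *
rows([.59,.12,.26],DOWN(.09),10)
print(); rows(O+.09*N_,GR,8,np.array([.59,.12,.26]),DOWN(.09))
E
```

```text
[-48.2, -26.4, -2.9] [0.0, -0.0, 0.104]
[-50.7, -21.3, -2.9] [0.0, -0.0, 0.104]
[-52.6, -15.9, -2.9] [0.0, -0.0, 0.104]
[-54.0, -10.4, -2.9] [0.0, -0.0, 0.104]
[-54.8, -4.7, -2.9] [0.0, -0.0, 0.104]
[-55.0, 1.0, -2.9] [0.0, -0.0, 0.104]
[-54.6, 6.7, -2.9] [0.0, -0.0, 0.104]
[-53.6, 12.3, -2.9] [0.0, -0.0, 0.104]
[-52.0, 17.8, -2.9] [0.0, -0.0, 0.104]
[-49.9, 23.1, -2.9] [0.0, -0.0, 0.104]

[9.1, 0.9, 19.5] [-0.0, 0.131, 0.0]
[6.5, 0.9, 20.5] [-0.0, 0.131, 0.0]
[3.8, 0.9, 21.2] [-0.0, 0.131, 0.0]
[1.0, 0.9, 21.5] [-0.0, 0.131, 0.0]
[-1.8, 0.9, 21.4] [-0.0, 0.131, 0.0]
[-4.6, 0.9, 21.0] [-0.0, 0.131, 0.0]
[-7.3, 0.9, 20.2] [-0.0, 0.131, 0.0]
[-9.9, 0.9, 19.1] [-0.0, 0.131, 0.0]
```

```bash
python3 -m crank '[-48,-26,-3,0,0,0.104,85, -51,-21,-3,0,0,0.104,85, -53,-16,-3,0,0,0.104,85, -54,-10,-3,0,0,0.104,85, -55,-5,-3,0,0,0.104,85, -55,1,-3,0,0,0.104,85, -55,7,-3,0,0,0.104,85, -54,12,-3,0,0,0.104,85, -52,18,-3,0,0,0.104,85, -50,23,-3,0,0,0.104,85]'
python3 - <<'E'
from plan import *
rows(O+.09*N_,GR,9)
E
```

```text
time_s: 2.95
ee_pos: [0.5921, 0.1176, 0.2616]
tcp_rot: [3.141, -0.0, 1.656]
wrist_force: [1.1, 0.8, -0.6]
grip_width: 0.0851
gripper_force: 0.0
[8.4, 0.6, 17.5] [0.0, 0.116, -0.0]
[6.3, 0.6, 18.4] [0.0, 0.116, -0.0]
[4.1, 0.6, 19.0] [0.0, 0.116, -0.0]
[1.9, 0.6, 19.3] [0.0, 0.116, -0.0]
[-0.4, 0.6, 19.4] [0.0, 0.116, -0.0]
[-2.6, 0.6, 19.2] [0.0, 0.116, -0.0]
[-4.8, 0.6, 18.8] [0.0, 0.116, -0.0]
[-7.0, 0.6, 18.1] [0.0, 0.116, -0.0]
[-9.0, 0.6, 17.2] [0.0, 0.116, -0.0]
```

```bash
python3 -m crank '[8.4,0.6,17.5,0,0.116,0,85, 6.3,0.6,18.4,0,0.116,0,85, 4.1,0.6,19,0,0.116,0,85, 1.9,0.6,19.3,0,0.116,0,85, -0.4,0.6,19.4,0,0.116,0,85, -2.6,0.6,19.2,0,0.116,0,85, -4.8,0.6,18.8,0,0.116,0,85, -7,0.6,18.1,0,0.116,0,85, -9,0.6,17.2,0,0.116,0,85, 0,0,0,0,0,0,85]'
python3 - <<'E'
from plan import *
print(r.state()["joints"])
rows(O+.05*N_,GR,4)
mk=None
for n in("top","side"): cv2.imwrite(f"pics/{n}2.png",r.get_image(n))
a=cv2.imread("pics/top2.png")[110:230,170:330];b=cv2.imread("pics/side2.png")[100:220,210:370]
cv2.imwrite("pics/c2.png",cv2.resize(np.vstack([a,b]),None,fx=2.5,fy=2.5,interpolation=cv2.INTER_CUBIC))
E
```

```text
time_s: 4.2
ee_pos: [0.5874, 0.1943, 0.0997]
tcp_rot: [-3.125, -1.045, 1.645]
wrist_force: [-0.1, 1.2, -0.0]
grip_width: 0.0848
gripper_force: 0.0
[-0.22434846  0.56931247  1.75036356  0.97935325  1.42639013 -0.78120349]
[0.8, 0.9, 9.2] [-0.001, 0.001, -0.002]
[0.8, 0.9, 9.2] [-0.001, 0.001, -0.002]
[0.8, 0.9, 9.2] [-0.001, 0.001, -0.002]
[0.8, 0.9, 9.2] [-0.001, 0.001, -0.002]
```

View pics/c2.png

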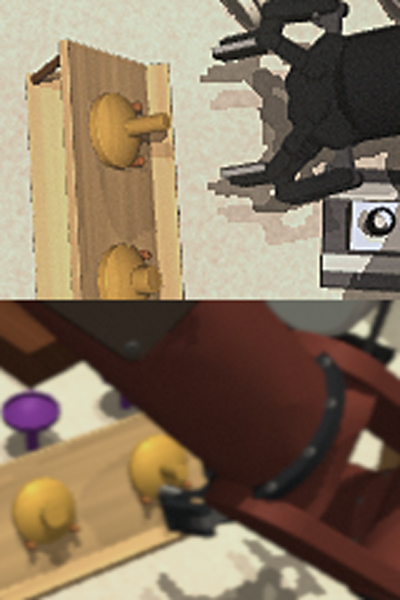

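The top view shows the long neck's line running midway between the open fingertips, whose midpoint is at crop (233,108). The path is clear, so I'm advancing along the neck.

```bash
python3 -m crank '[0.8,0.9,9,0,0,0,85, 0.8,0.9,9,0,0,0,85, 0.8,0.9,9,0,0,0,85, 0.8,0.9,9,0,0,0,85, 0,0,9,0,0,0,85, 0,0,9,0,0,0,85, 0,0,8,0,0,0,85, 0,0,0,0,0,0,85]'
python3 - <<'E'
from plan import *
s=r.state();p=np.array(s["ee_pos"]);print((p-O)@GR*1000, s["tcp_rot"])
cv2.imwrite("pics/c3.png",cv2.resize(r.get_image("top")[110:230,170:330],None,fx=4,fy=4,interpolation=cv2.INTER_CUBIC))
E
```

```text
time_s: 5.3
ee_pos: [0.5879, 0.2505, 0.0746]
tcp_rot: [-3.139, -1.044, 1.658]
wrist_force: [0.0, 0.3, 0.9]
grip_width: 0.0852
gripper_force: 0.0
[  3.15051675   2.00338663 -25.81339042] [-3.13909952 -1.04421054  1.65839484]
```

View pics/c3.png

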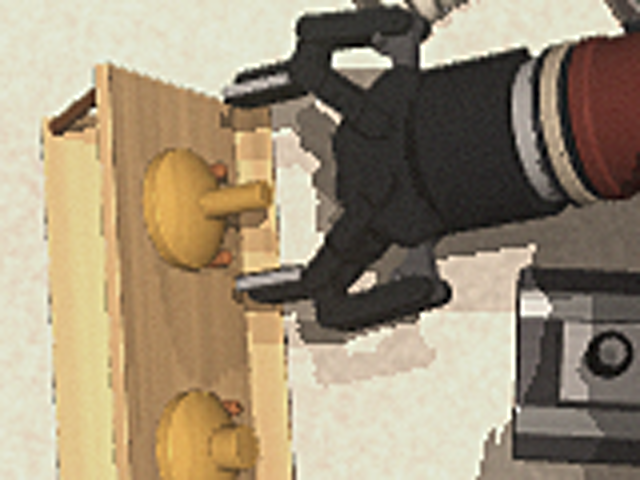

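The fingertip midpoint at crop y≈191 sits about 2-5 mm to +x of the neck axis at y≈202, and the tool is 3 mm high. I'll correct both, then close gently.

```bash
python3 -m crank '[-3.5,-3,1,0,0,0,85, 0,0,0,0,0,0,60, 0,0,0,0,0,0,40, 0,0,0,0,0,0,25, 0,0,0,0,0,0,10, 0,0,0,0,0,0,5, 0,0,0,0,0,0,5, 0,0,0,0,0,0,5]' 40
python3 - <<'E'
from plan import *
s=r.state();p=np.array(s["ee_pos"]);print((p-O)@GR*1000, s["tcp_rot"],s["moment"])
cv2.imwrite("pics/c4.png",cv2.resize(r.get_image("top")[110:230,170:330],None,fx=4,fy=4,interpolation=cv2.INTER_CUBIC))
E
```

```text
time_s: 6.35
ee_pos: [0.5856, 0.2487, 0.0719]
tcp_rot: [3.141, -1.044, 1.66]
wrist_force: [-0.5, -1.5, 0.9]
grip_width: 0.0124
gripper_force: 38.9
[ -0.07231416  -0.36643956 -25.8318825 ] [ 3.14144786 -1.04409917  1.65999186] [-0.37807448  0.02558677  0.10090596]
```

```bash
python3 -m crank '[0,0,-3,0,0,0,5, 0,0,-8,0,0,0,5, 0,0,-12,0,0,0,5, 0,0,-15,0,0,0,5, 0,0,-20,0,0,0,5, 0,0,-20,0,0,0,5, 0,0,0,0,0,0,5]' 60
python3 - <<'E'
from plan import *
rows([.5125,-.0442,.17],DOWN(.09),10)
E
```

```text
time_s: 7.28
ee_pos: [0.5934, 0.1796, 0.1124]
tcp_rot: [3.135, -1.043, 1.663]
wrist_force: [-0.2, -0.2, -0.0]
grip_width: 0.0118
gripper_force: 58.5
[-5.9, -10.0, -21.6] [0.0, -0.104, -0.0]
[-8.1, -10.0, -20.8] [0.0, -0.104, -0.0]
[-10.2, -10.0, -19.9] [0.0, -0.104, -0.0]
[-12.2, -10.0, -18.7] [0.0, -0.104, -0.0]
[-14.1, -10.0, -17.3] [0.0, -0.104, -0.0]
[-15.8, -10.0, -15.8] [0.0, -0.104, -0.0]
[-17.4, -10.0, -14.0] [0.0, -0.104, -0.0]
[-18.7, -10.0, -12.1] [0.0, -0.104, -0.0]
[-19.9, -10.1, -10.1] [0.0, -0.104, -0.0]
[-20.8, -10.1, -8.0] [0.0, -0.104, -0.0]
```

```bash
python3 -m crank '[-6,-10,-21.6,0,-0.104,0,5, -8,-10,-20.8,0,-0.104,0,5, -10.2,-10,-20,0,-0.104,0,5, -12.2,-10,-18.7,0,-0.104,0,5, -14,-10,-17.3,0,-0.104,0,5, -15.8,-10,-15.8,0,-0.104,0,5, -17.4,-10,-14,0,-0.104,0,5, -18.7,-10,-12,0,-0.104,0,5, -20,-10,-10,0,-0.104,0,5, -20.8,-10,-8,0,-0.104,0,5]'
python3 - <<'E'
from plan import *
r.state()
python=rows([.5125,-.0442,.13],DOWN(.09),4)
a=r.get_image("top")[130:270,240:440];b=r.get_image("side")[180:320,220:420]
cv2.imwrite("pics/c5.png",cv2.resize(np.vstack([a,b]),None,fx=2.1,fy=2.1,interpolation=cv2.INTER_CUBIC))
E
```

```text
time_s: 8.52
ee_pos: [0.5104, -0.0424, 0.1682]
tcp_rot: [-3.141, -0.002, 1.66]
wrist_force: [-0.0, 1.0, -1.8]
grip_width: 0.0119
gripper_force: 58.5
[-0.5, 0.5, 9.5] [-0.0, -0.0, -0.0]
[-0.5, 0.5, 9.5] [-0.0, -0.0, -0.0]
[-0.5, 0.5, 9.5] [-0.0, -0.0, -0.0]
[-0.5, 0.5, 9.5] [-0.0, -0.0, -0.0]
```

View pics/c5.png

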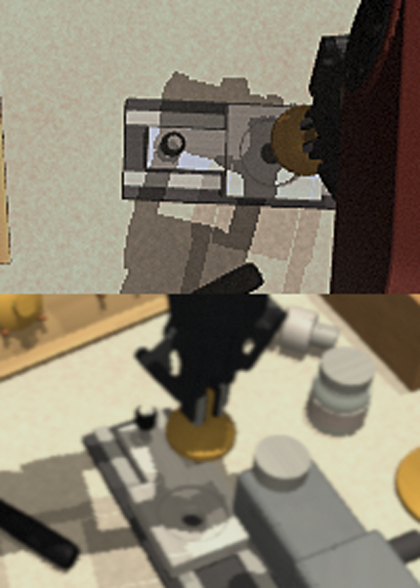

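The cap hangs level, neck up, in the fingers above the pocket. I'm lowering it and then measuring the rim against the pocket.

```bash
python3 -m crank '[-0.5,0.5,21,0,0,0,5, -0.5,0.5,21,0,0,0,5, -0.5,0.5,20,0,0,0,5, -0.5,0.5,20,0,0,0,5, 0,0,10,0,0,0,5, 0,0,0,0,0,0,5, 0,0,0,0,0,0,5]'
python3 - <<'E'
from fit import *
s=r.state();p=np.array(s["ee_pos"]);print(p,s["tcp_rot"])
o=p-[0,0,.0258]
V=[]
for n in("top","side"):
    im=r.get_image(n); L=r.regions_of(n,"cap"); c=proj(n,o+[0,0,.01])
    L=sorted(L,key=lambda d:np.hypot(d["rect"][0]+d["rect"][2]/2-c[0],d["rect"][1]+d["rect"][3]/2-c[1]))
    print(n,c,[(d["rect"],round(d["confidence"],2)) for d in L[:2]])
    q=np.array([[proj(n,o+pp) for pp in circ(.03,z)] for z in (0,.008)])
    print("pred",q[0].min(0),q[0].max(0),q[1].min(0),q[1].max(0))
    x0,y0=int(c[0])-33,int(c[1])-33; k=6; cr=cv2.resize(im[y0:y0+66,x0:x0+66],None,fx=k,fy=k,interpolation=cv2.INTER_CUBIC)
    for qq,col in zip(q,((0,255,0),(255,255,0))): cv2.polylines(cr,[((qq-[x0,y0]+.5)*k).astype(np.int32)],True,col,1)
    P=np.array([.5125,-.0442,.034]); qq=np.array([proj(n,P+pp) for pp in circ(.0315,0)]); cv2.polylines(cr,[((qq-[x0,y0]+.5)*k).astype(np.int32)],True,(0,0,255),1)
    V.append(cr)
cv2.imwrite("pics/c6.png",np.hstack(V))
E
```

```text
time_s: 9.5
ee_pos: [0.514, -0.0437, 0.0768]
tcp_rot: [3.14, -0.004, 1.66]
wrist_force: [0.2, -0.4, -0.9]
grip_width: 0.0117
gripper_force: 58.5
[ 0.514  -0.0437  0.0768] [ 3.1404 -0.0041  1.6597]
top [373.3543 200.0482] [([356.9, 184.8, 23.6, 34.3], 0.72), ([129.7, 183.2, 29.8, 27.5], 0.76)]
pred [356.837  185.5406] [387.4071 215.8275] [357.6966 184.942 ] [388.5342 215.4895]
side [313.863  274.4068] [([301.1, 259.2, 25.3, 32.7], 0.57), ([210.5, 135.7, 27.6, 21.6], 0.67)]
pred [297.5686 264.9792] [329.3966 290.8517] [297.8033 262.3859] [329.8202 288.2909]
```

View pics/c6.png

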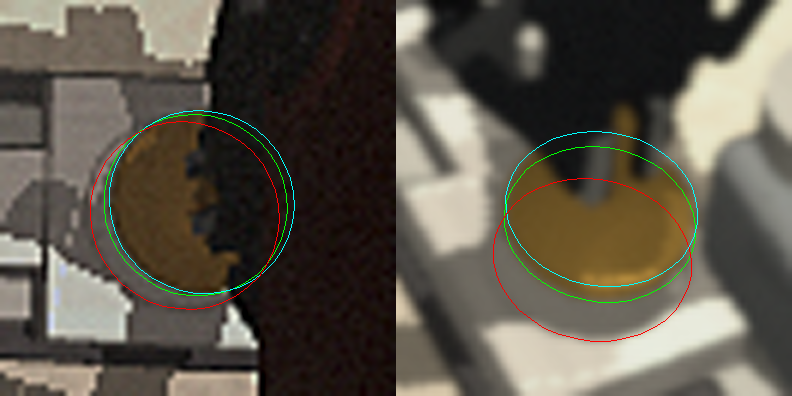

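```bash
python3 -m crank '[0,-1.5,5,0,-0.004,0,5, 0,0,5,0,0,0,5, 0,0,3,0,0,0,5, 0,0,0,0,0,0,5]'; python3 -m crank '[0,0,2,0,0,0,5, 0,0,1,0,0,0,5, 0,0,0,0,0,0,5]';  python3 -m crank '[0,0,2,0,0,0,5, 0,0,0,0,0,0,5]'
```

```text
time_s: 10.2
ee_pos: [0.5114, -0.0437, 0.0625]
tcp_rot: [-3.14, -0.0, 1.66]
wrist_force: [-0.2, 0.3, -1.1]
grip_width: 0.0119
gripper_force: 58.5
time_s: 10.58
ee_pos: [0.5118, -0.0438, 0.0601]
tcp_rot: [-3.142, -0.0, 1.66]
wrist_force: [-0.3, 0.4, -0.5]
grip_width: 0.0117
gripper_force: 58.5
time_s: 10.82
ee_pos: [0.512, -0.0438, 0.0581]
tcp_rot: [3.141, -0.0, 1.66]
wrist_force: [0.7, 0.1, -0.9]
grip_width: 0.0118
gripper_force: 58.5
```

```bash
for i in 1 2 3; do python3 -m crank '[0,0,1,0,0,0,5, 0,0,0.5,0,0,0,5, 0,0,0,0,0,0,5]' | grep -E "ee_pos|wrist"; done; python3 -c "
from station import r
print(r.state()['moment'])"
```

```text
ee_pos: [0.512, -0.0438, 0.0567]
wrist_force: [1.0, 0.8, -0.9]
ee_pos: [0.512, -0.0438, 0.0551]
wrist_force: [0.8, 0.5, -1.3]
ee_pos: [0.512, -0.0438, 0.0536]
wrist_force: [1.6, 0.4, -1.2]
[ 0.12257126 -0.2148291  -0.01840585]
```

```bash
for i in 1 2 ; do python3 -m crank '[0,0,1,0,0,0,5, 0,0,0,0,0,0,5]' | grep -E "ee_pos|wrist"; done; python3 -c "
from station import r
print(r.state()['moment'])"
```

```text
ee_pos: [0.512, -0.0438, 0.0526]
wrist_force: [1.9, 0.4, -0.6]
ee_pos: [0.5119, -0.0438, 0.0516]
wrist_force: [2.2, 0.8, -0.7]
[ 0.07318503 -0.25464251  0.02119273]
```

```bash
python3 -m crank '[0,0.6,0,0,0,0,5, 0,0,0,0,0,0,5]' | grep -E "ee_pos|wrist"; for i in 1 2 3; do python3 -m crank '[0,0,1,0,0,0,5, 0,0,0,0,0,0,5]' | grep -E "ee_pos|wrist"; done
```

```text
ee_pos: [0.512, -0.0438, 0.0514]
wrist_force: [-0.3, 0.7, -0.4]
ee_pos: [0.5121, -0.0438, 0.0506]
wrist_force: [-0.5, 0.0, 1.7]
ee_pos: [0.5121, -0.0438, 0.0505]
wrist_force: [-4.9, 0.5, 8.1]
ee_pos: [0.5121, -0.0439, 0.0505]
wrist_force: [-6.5, 1.0, 14.8]
```

Floor contact came at TCP 50.5 mm against 50.8 predicted, so the cap is seated. I'll relieve the press force and open.

```bash
python3 -m crank '[0,0,-1,0,0,0,5, 0,0,-0.7,0,0,0,5, 0,0,0,0,0,0,5]' 20| grep -E "ee_pos|wrist"; python3 -m crank '[0,0,0,0,0,0,12, 0,0,0,0,0,0,20, 0,0,0,0,0,0,30, 0,0,0,0,0,0,40, 0,0,0,0,0,0,40, 0,0,-5,0,0,0,40, 0,0,-15,0,0,0,40, 0,0,-30,0,0,0,40, 0,0,-40,0,0,0,40, 0,0,-40,0,0,0,40]'
python3 - <<'E'
from plan import *
rows([.5155,.115,.16],DOWN(.02),5)
E
```

```text
ee_pos: [0.5123, -0.0438, 0.0505]
wrist_force: [-3.3, -0.3, 4.5]
time_s: 15.08
ee_pos: [0.5126, -0.0438, 0.1827]
tcp_rot: [3.14, 0.0, 1.66]
wrist_force: [0.4, 0.6, 0.1]
grip_width: 0.04
gripper_force: 0.0
[31.6, 3.4, 4.5] [0.0, 0.0, 0.014]
[31.6, 3.0, 4.5] [0.0, 0.0, 0.014]
[31.7, 2.5, 4.5] [0.0, 0.0, 0.014]
[31.7, 2.1, 4.5] [0.0, 0.0, 0.014]
[31.7, 1.7, 4.5] [0.0, 0.0, 0.014]
```

```bash
python3 -m crank '[32,3,0,0,0,0.014,0, 32,3,0,0,0,0.014,0, 32,2,0,0,0,0.014,0, 32,2,0,0,0,0.014,0, 32,2,0,0,0,0.014,0, 0,0,0,0,0,0,0]'
python3 - <<'E'
from fit import *
V=[]
for n in("top","side"):
    im=r.get_image(n); o=np.array([.5125,-.044,.025]); c=proj(n,o); x0,y0=int(c[0])-50,int(c[1])-40; k=4
    cr=cv2.resize(im[y0:y0+80,x0:x0+100],None,fx=k,fy=k,interpolation=cv2.INTER_CUBIC)
    V.append(cr); print(n,[(d["point"],round(d["confidence"],2)) for t in("cap","knob") for d in r.place_of(n,t)], "pred cap",c,"knob",proj(n,[.5155,.057,.057]))
cv2.imwrite("pics/c7.png",np.hstack(V))
E
```

```text
time_s: 15.82
ee_pos: [0.5149, 0.1184, 0.1817]
tcp_rot: [3.14, -0.0, 1.593]
wrist_force: [1.0, 0.4, -0.1]
grip_width: 0.0
gripper_force: 0.0
top [([132.8, 138.7], 0.69), ([144.6, 197.1], 0.63), ([120.8, 246.6], 0.6), ([368.0, 202.1], 0.44), ([322.2, 197.0], 0.94)] pred cap [369.1631 202.8421] knob [321.2464 198.531 ]
side [([221.3, 141.7], 0.84), ([179.2, 143.5], 0.79), ([311.7, 284.4], 0.6), ([259.0, 129.1], 0.44), ([290.7, 235.9], 0.88)] pred cap [311.8136 286.1989] knob [289.2954 238.7105]
```

View pics/c7.png

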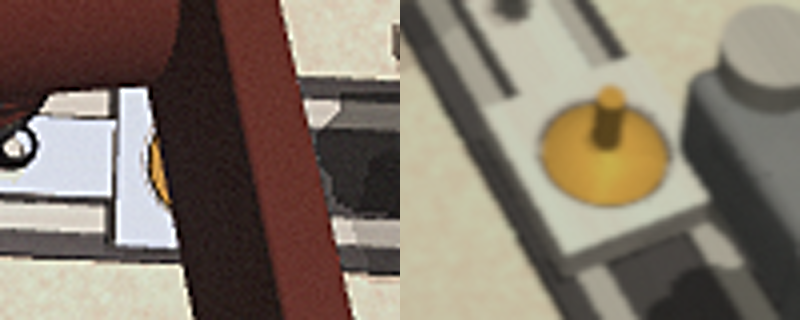

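The cap is seated flat in the pocket, at side crop (605,155). Now going down behind the knob.

```bash
python3 -m crank '[0,0.5,40,0,0,0,0, 0,0,40,0,0,0,0, 0,0,35,0,0,0,0, 0,0,18,0,0,0,0, 0,0,0,0,0,0,0]'; python3 -m crank '[-10,0,0,0,0,0,0, -10,0,0,0,0,0,0, -8,0,0,0,0,0,0, -8,0,0,0,0,0,0, -8,-0.5,0,0,0,0,0, -8,-0.5,0,0,0,0,0, 0,0,0,0,0,0,0]'
```

```text
time_s: 16.75
ee_pos: [0.514, 0.1162, 0.0461]
tcp_rot: [-3.138, 0.0, 1.589]
wrist_force: [-1.1, -0.8, 0.6]
grip_width: -0.0003
gripper_force: 0.0
time_s: 17.62
ee_pos: [0.5149, 0.064, 0.0472]
tcp_rot: [-3.141, 0.0, 1.589]
wrist_force: [-0.3, 0.1, -0.2]
grip_width: 0.0001
gripper_force: 0.0
```

```bash
python3 -m crank '[-8,-0.3,0,0,0,0,0, -10,-0.4,0,0,0,0,0, -10,-0.4,0,0,0,0,0, -10,-0.4,0,0,0,0,0]'
python3 - <<'E'
from fit import *
im=r.get_image("side"); cv2.imwrite("pics/c8.png",cv2.resize(im[180:340,220:420],None,fx=3,fy=3,interpolation=cv2.INTER_CUBIC))
print([(d["point"],round(d["confidence"],2)) for t in("cap","knob") for d in r.place_of("side",t)])
E
```

```text
time_s: 18.12
ee_pos: [0.5139, 0.0259, 0.0471]
tcp_rot: [-3.141, -0.0, 1.59]
wrist_force: [-1.6, 0.2, 0.1]
grip_width: 0.0
gripper_force: 0.6
[([322.1, 306.6], 0.94), ([179.1, 142.9], 0.89), ([301.1, 258.1], 0.77)]
```

View pics/c8.png

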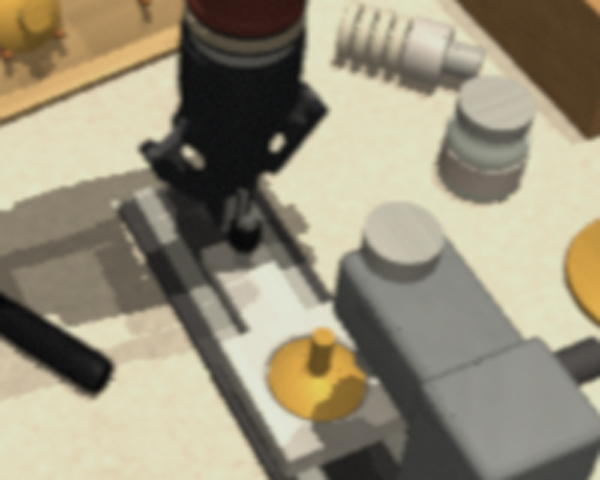

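The closed fingers are behind the knob, the carriage is moving and the cap is still seated. Pushing on.

```bash
python3 -m crank '[-10,-0.4,0,0,0,0,0, -10,-0.4,0,0,0,0,0, -10,-0.4,0,0,0,0,0, -10,-0.4,0,0,0,0,0, -8,-0.4,0,0,0,0,0, -6,-0.3,0,0,0,0,0, 0,0,0,0,0,0,0]'
python3 - <<'E'
from h import *
r.get_image("side")
L=r.place_of("side","cap")
for d in L:
    if d["point"][1]>250: print(d["point"],d["confidence"],atz("side",d["point"],.025), atz("side",[311.7,284.4],.025))
E
```

```text
time_s: 19.15
ee_pos: [0.5132, -0.0251, 0.0474]
tcp_rot: [3.141, -0.006, 1.587]
wrist_force: [1.2, 10.7, 2.5]
grip_width: 0.0003
gripper_force: 5.3
[338.4, 328.0] 0.83 [ 0.5104564  -0.14304554  0.025     ] [ 0.51439223 -0.04025679  0.025     ]
```

```bash
for i in 1 2 3; do python3 -m crank '[-2,-0.1,0,0,0,0,0, -2,-0.1,0,0,0,0,0, 0,0,0,0,0,0,0]' | grep -E "ee_pos|wrist"; done
```

```text
ee_pos: [0.5132, -0.0253, 0.0475]
wrist_force: [1.9, 21.9, 3.9]
ee_pos: [0.5131, -0.0254, 0.0476]
wrist_force: [3.2, 34.8, 4.5]
ee_pos: [0.5131, -0.0256, 0.0477]
wrist_force: [4.6, 44.7, 7.1]
```

Force rises to 45 N with no motion, so I'm backing off and looking.

```bash
python3 -m crank '[8,0,0,0,0,0,0, 4,0,0,0,0,0,0, 0,0,0,0,0,0,0]'
python3 - <<'E'
from h import *
V=[]
for n in("side","top"):
    im=r.get_image(n); c=proj(n,[.512,-.10,.03]).astype(int); V.append(cv2.resize(im[c[1]-75:c[1]+50,c[0]-60:c[0]+60],None,fx=3.3,fy=3.3,interpolation=cv2.INTER_CUBIC))
    print(n,c,[(t,d["point"],round(d["confidence"],2)) for t in("cap","knob","pocket") for d in r.place_of(n,t)])
cv2.imwrite("pics/c9.png",np.hstack(V))
for y in(-.155,-.16,-.164): print(proj("side",[.5105,y,.025]),proj("side",[.5135,y+.1,.057]))
E
```

```text
time_s: 20.75
ee_pos: [0.5132, -0.0251, 0.0474]
tcp_rot: [3.14, -0.004, 1.589]
wrist_force: [2.4, 10.7, 0.4]
grip_width: 0.0001
gripper_force: 4.8
side [326 307] [('cap', [337.1, 329.7], 0.97), ('cap', [178.3, 143.4], 0.89), ('cap', [224.5, 139.6], 0.79), ('cap', [313.0, 273.9], 0.74), ('knob', [314.7, 277.0], 0.66), ('pocket', [336.6, 333.2], 0.78)]
top [397 203] [('cap', [142.6, 197.8], 0.86), ('cap', [118.8, 247.2], 0.64), ('cap', [418.8, 203.0], 0.61), ('cap', [133.1, 137.4], 0.58), ('pocket', [421.1, 205.0], 0.94), ('pocket', [355.6, 204.3], 0.64)]
[342.0160817  333.40389055] [316.50826476 280.24201001]
[343.53888667 335.69664929] [317.86675965 282.23488367]
[344.76535218 337.54323476] [318.96053465 283.83942075]
```

View pics/c9.png

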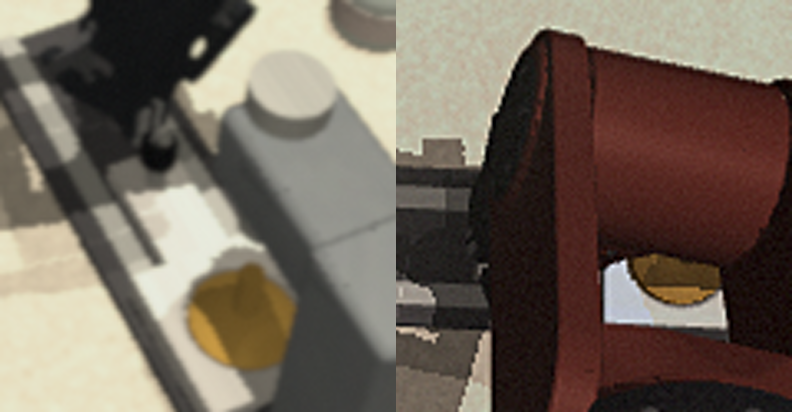

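```bash
python3 -m crank '[20,0,0,0,0,0,0, 25,0,0,0,0,0,0, 25,0,0,0,0,0,0, 0,0,-30,0,0,0,0, 0,0,-40,0,0,0,0, 30,0,-50,0,0,0,0, 50,0,-50,0,0,0,0, 50,0,0,0,0,0,0, 50,0,0,0,0,0,0, 0,0,0,0,0,0,0]'
python3 - <<'E'
from fit import *
for n in("top","side"):
    im=r.get_image(n); cv2.imwrite(f"pics/{n}9.png",im)
    for t in("cap","knob","pocket"): print(n,t,[(np.round(d["point"],1).tolist(),round(d["confidence"],2)) for d in r.place_of(n,t)])
    q=proj(n,[.514,-.062,.069]); print("knob home",proj(n,[.513,-.063,.057]),"knob@.105",proj(n,[.513,-.048,.057]))
    g=cv2.cvtColor(im,cv2.COLOR_BGR2GRAY).astype(int)
    g0=cv2.cvtColor(cv2.imread(f"pics/{n}0.png"),cv2.COLOR_BGR2GRAY).astype(np.uint8)
    # template-match the knob patch from the first picture
    k0=proj(n,[.5155,.057,.060]).astype(int); T=g0[k0[1]-8:k0[1]+9,k0[0]-8:k0[0]+9]
    m=cv2.matchTemplate(g.astype(np.uint8),T,cv2.TM_CCOEFF_NORMED); _,v,_,l=cv2.minMaxLoc(m); u=np.array(l)+8
    print("match",v,u,"from",k0,"->",atz(n,u,.060),atz(n,k0,.060))
E
```

```text
time_s: 22.4
ee_pos: [0.5078, 0.2188, 0.2117]
tcp_rot: [3.141, 0.0, 1.594]
wrist_force: [0.3, -0.2, -0.1]
grip_width: -0.0002
gripper_force: 0.0
top cap [([133.3, 139.6], 0.78), ([119.3, 248.6], 0.69), ([142.4, 196.4], 0.65), ([418.4, 202.9], 0.56)]
top knob [([375.0, 198.6], 0.86)]
top pocket [([419.4, 202.8], 0.64), ([419.8, 202.9], 0.3)]
knob home [382.7761 200.9781] knob@.105 [375.0752 200.8307]
match 0.7794528007507324 [375 200] from [321 198] -> [ 0.5143 -0.0471  0.06  ] [0.5162 0.0579 0.06  ]
side cap [([221.9, 141.4], 0.75), ([336.9, 330.6], 0.73), ([261.1, 125.4], 0.72), ([177.2, 143.8], 0.71)]
side knob [([313.9, 274.5], 0.86)]
side pocket [([337.9, 328.7], 0.93), ([304.2, 286.5], 0.35), ([249.2, 191.7], 0.33)]
knob home [318.4529 283.5322] knob@.105 [314.3906 277.5684]
match 0.8360556960105896 [338 160] from [289 237] -> [0.7334 0.2227 0.06  ] [0.5157 0.059  0.06  ]
```

Travel is only about 0.105 m: the knob is at top px 375, and home would be 383. I'll check numerically what lies in the channel ahead.

Run:
```python
from fit import *
print("black pin",atz("side",(140+420/2.1,100+550/2.1),.03), atz("side",(140+420/2.1,100+550/2.1),.012))
for lab,P in {"stop .166":[.509,-.210,.03],"front edge now":[.510,-.149-.045,.034],"front edge L now":[.466,-.194,.034],"housing":[.57,-.178,.032],"housing far":[.59,-.178,.032],"column":[.51,-.234,.05]}.items(): print(lab,proj("side",P),proj("top",P))
for f in("side0","side9"):
    g=cv2.imread(f"pics/{f}.png",0); print(f)
    for y in range(300,384,3): print(y,' '.join('%3d'%v for v in g[y,300:400:4]))
```

```text
black pin [ 0.4765 -0.2014  0.03  ] [ 0.4833 -0.1943  0.012 ]
stop .166 [359.0886 358.5057] [452.7268 205.8951]
front edge now [354.6601 349.2247] [445.4958 205.0361]
front edge L now [332.6007 359.4833] [446.1597 227.0658]
housing [378.0713 328.9952] [436.2503 175.4224]
housing far [387.3675 324.7372] [435.9781 165.67  ]
column [369.5537 364.616 ] [469.2007 204.5735]
side0
300 177 175 174 174 175 176 164  97  78  80  54  38  40  44  75 104 108 107 109  99  96 109 111 112 112
303 171 176 174 174 159 101  83  78  82 139  92  43  40  41  48  92 108 101  97 107 111 109 112 113 112
306 129 177 163 103  80  82  67  54  57 136 142  70  39  41  43  70  93 107 109 109 112 109 112 113 112
309  76 106  82  82  69  47  60  60  60  88 143 126  43  41  42  57  99 109 109 110 111 110 112 113 112
312  59  78  99  86  59  60  61  60  58  48 101 131  56  39  41  45  92 108 109 109 111 110 112 113 111
315  41  69 143 138  59  60  60  57  33  33  57  80  71  40  40  40  63 105 109 111 111 111 111 114 112
318  55  58 132 143  80  59  59  50  33  33  35  79  81  40  37  40  46  93 107 110 112 112 113 113
[... 4406 characters left out ...]
  44  56  63  28  52  34  45  46  45  47  48  48  49  55  55  55  56  56  55
366 181 183 181 186 183 166 112  56  55  31  29  31  43  45  46  47  47  48  51  55  54  56  55  55  55
369 181 179 181 181 183 182 147  49  55  50  50  37  44  45  44  46  48  47  53  55  55  56  54  55  54
372 183 184 184 178 180 183 169  72  57  57  55  39  45  44  45  46  48  47  55  54  54  55  55  54  54
375 184 185 183 180 180 179 177 146  52  55  56  43  44  44  47  46  47  49  55  56  54  56  54  55  54
378 183 185 181 182 180 183 175 160  55  55  56  44  44  45  45  45  47  52  56  56  55  53  53  56  53
381 181 183 180 183 183 180 184 167 129  56  56  53  43  45  45  47  46  53  54  54  54  54  54  53  55
```

Run:
```python
from h import *
np.set_printoptions(precision=4,suppress=True)
for n in("top","side"):
    d=r.place_of(n,"press")[0]["point"]; print(n,d,"press origin",atz(n,d,0))
print("first pics",atz("top",(359.5,205.3),0),atz("side",(307.4,285.5),0), "punch tip hidden")
s=r.state(); print(s["time_s"])
```

```text
top [357.4, 205.7] press origin [ 0.5089 -0.0255  0.    ]
side [305.4, 286.8] press origin [ 0.5109 -0.025   0.    ]
first pics [ 0.5099 -0.0299  0.    ] [ 0.516 -0.024 -0.   ] punch tip hidden
22.9
```

The press origin measures y ≈ -0.027, so the carriage started at about 0.017 m. Its 0.105 m of travel therefore puts it at about 0.12, and the rigid 45 N resistance was the end stop. The cap is still centred in the pocket and the arm is clear, so I'm handing in.

```bash
python3 -c "
from station import r
print(r.job_done())"
```

```text
the job is handed in; nothing more can be done
None
```

I set the long-necked cap rim-down in the pocket, let it go, pushed the carriage to its stop and handed the job in. The joint value (about 0.12 m) is worked out from the pictures, not read directly, and no verdict came back.

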